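Slide a flow cell home and nip up its clamp thumbscrew

TASK

Gently slide the flow cell along its channel, under the bridge of the clamp fixture, until it rests fully home against the end stop. Then turn the knurled thumbscrew on the bridge clockwise (seen from above) until you feel it seat and nip up: stop soon after the resistance starts to rise, as forcing it further would crack the cell. Let go, with the cell still home, and leave the other things on the bench where they are.

Things in the scene. Friction and masses are not known exactly. Their poses are not given: they have to be found in the camera images.
- fixture: Aluminium clamp fixture fixed to the bench, base plate 230 x 100 x 12 mm (x -125 to 105 mm). Origin on the bench under the channel's centre line; +x runs along the channel from its open end to the end stop, z up. Channel floor 12 mm above the bench; rails either side, x -90 to 75 mm, 10 mm wide, tops 20 mm above the bench, leave the cell 1 mm each side
- stop_face (a point): Foot of the end stop's inner face, on the channel floor's centre line, at x = 75 mm in the fixture's frame; the stop is 52 mm wide, its top 42 mm above the bench. The bridge spans the channel before it, x 33 to 67 mm, 88 mm wide over its legs, underside 44 mm and top 56 mm above the bench
- cell_center (a point): Centre of the flow cell: loose dark metal block, 90 mm long (its x, along the channel to the stop), 30 wide, 26 high, 0.13 to 0.25 kg, its top 38 mm above the bench. Two white port plugs (10 mm across, 7 high) on top, 22 and 35 mm from the centre, at the end away from the stop. It starts 30 to 50 mm short of home. Home: leading end at the stop, this point at x = 30 mm in the fixture's frame
- screw_top (a point): Centre of the top of the thumbscrew's knurled steel head, on its vertical axis at x = 50, y = 0 mm of the fixture. Head 36 mm across, 20 mm tall, underside 64 and top 84 mm above the bench, on a 14 mm neck; it turns without rising or sinking. At most 1.5 rad can be turned in a grasp: let go, swing back and grasp again; it stays where it is left
- foot_tip (a point): Underside of the screw's small clamping foot, below the bridge on the screw's axis. It sinks only 1.25 mm a turn, too little to see when it seats on the cell. Clockwise from above tightens; 1.2 to 2.8 rad of turning, different each time, until it seats
- washer_top (a point): Top of the thin spring washer (18 mm) on the screw's neck, 59.5 mm above the bench; squeezed by under 0.1 mm as the screw nips up. Feel of the screw: free running takes 0.03 N m; at the seat 0.06 N m, rising by 0.6 N m per rad past it. Nipped up to 0.12 to 0.24 N m it stays tight (held still, it may feel 0.06 less); 0.33 N m (0.45 rad past seating) is too much
- bottle_a: white plastic reagent jar with blue cap, 72 mm across, 150 mm tall; origin at its underside
- bottle_b: a second such jar
- beaker: small glass beaker, 68 mm across, 85 mm tall; origin at its underside
- driver: screwdriver, 190 mm long, lying on the bench
- vial: amber glass vial, 25 mm across, 45 mm tall, standing beside the fixture; origin at its underside
- spare_screw: small spare thumbscrew (20 mm head, not the one to turn) standing on its head beside the fixture, 30 mm tall
- collar: steel ring, 28 mm across, 10 mm high, lying beside the fixture
- cell: The same flow cell; origin at the centre of its underside
Mind the look-alikes: they are no part of the job. Of the things shaped like the fixture, the aluminium one is meant.

How it is judged:
By the outcome, as a careful person would: the job done as asked, in the order asked, and still so for the second after the job is handed in, with the robot touching nothing.
It also fails if it takes over 72 s, if anything falls off the work surface, if the arm or the gripper's body presses on something with over 40 N, if the wrist force passes 120 N, or if a joint passes its speed limit or range.

ROBOT

A 6-joint arm with a two-finger parallel gripper is mounted at the origin on the work surface. World frame = base frame: x ahead of the robot, y to its left, z up, the work surface at z = 0. Lengths are in m, angles in rad, forces in N, time in s.
With the tool pointing down it reaches from about 0.3 to 0.875 m from the base axis. Payload 6.4 kg.
Tool frame: the origin (TCP) lies between the finger pads; the fingertips stand ctrl.tip_extent ahead of it and the grasp point (between the pads) is the TCP (ctrl.tip_extent is the distance from the TCP to the fingertips, in m); z points along the fingers, y is the line along which they close (so a half turn about z gives the same grasp; the last joint's range is limited). The gripper opens to 85 mm and grips with 20 to 120 N. Pads are 22 mm wide; open, the fingers measure 114 mm over their backs; the gripper's body (76 mm by 85 mm) begins 54 mm behind the grasp point. The pads swing forward as they close: fully open they stand 13 mm farther back than shut.
Start: joints at [-1.548, 0.181, 1.607, -0, 1.354, -0.206], TCP at [0.13, -0.56, 0.25] pointing down, gripper open.
Joint ranges: [-2.99, 2.99], [-0.89, 2.07], [0.3, 2.58], [-1.14, 4.28], [0, 2.63], [-3.12, 3.12]. Speed limits (rad/s): [2.57, 2.57, 3.01, 3.14, 3.14, 3.14].

INTERFACE

Orientations are given as a unit quaternion [w, x, y, z].
In Python, from bench import ctrl gives the robot as it stands.
- The arm moves only by the tool send_rows, never from a script. Its arguments are lists of equal length, an entry for each row: "dr": the turn, a rotation vector about the tool's x, y, z in units of 6 degrees (1.0 is 6 degrees), a list of three; "xyz": the shift along the tool's x, y, z in cm, a list of three; "jaw": the opening in per cent of the stroke, from 0 (shut) to 100 (fully open). In form: {"dr": [[wx, wy, wz], ...], "xyz": [[dx, dy, dz], ...], "jaw": [jaw, ...]}. A call has exactly 8 rows; each row is the pose to reach, as a shift and turn from the pose commanded when the call began, along the tool's axes at that moment; what a row does not reach only later rows make up. A row lasts 1/8 s, in which the tool goes at most 62.5 mm and 10.7 degrees, less where a joint would pass 70% of its speed; a pose out of reach is approached as far as the arm can. A call with a gripper value outside its range is refused whole. The fingers move at their own pace and stop on an object; the grip force is fixed at half the most. Time passes only in rows, so rows that repeat a pose let the fingers close, or fill a call up. It gives the time, the measured TCP pose, the force, the opening and the grip force at its end, in the units of the state.
- ctrl.get_obs(): the state, without advancing time (a new reading comes with each control period).
- ctrl.camera(name): name is "scene" or "top"; returns the picture (400x640x3 uint8, red, green, blue); there is no depth.
- ctrl.calibration(name): a dict with "camera_matrix" (3x3 intrinsics, pixels), "world_from_camera" (4x4, takes a point from camera to world coordinates). Camera axes: x right, y up, looking along -z (the intrinsics and any distortion apply to the point x, -y, -z); pixel columns grow to the right and rows downward; lengths in m; the calibration is good to about 2 mm. A picture is of the moment at which its call begins. calibration takes no time and is no camera call.
- ctrl.hand_in(): hands the job in; it is judged then, once.
The state is a dict: "time_s": time; "q": joint angles; "dq": joint speeds; "joint_efforts": joint torques, N m; "eef_pos": TCP position; "eef_rot": TCP orientation; "wrist_force": force on the tool from outside, world axes, zero at the start; "torque": the same for the moment, N m; "opening": opening from 0.0 (shut) to 1.0 (fully open); "grasp_force": force on a finger pad.
Only numpy, scipy, OpenCV 4.12 (cv2) and the standard library are available. Lean on these libraries where they do the work, as an engineer would, in place of code of your own. Each camera call takes 0.05 s, during which the arm holds its last target. There are 200 camera calls.

## Working session

There is one attempt and no reset: what is moved stays moved. The work goes in short steps, Python scripts to look and compute and a tool call to move; the robot and the scene stay as the last step left them, time stands still between calls to the robot, and variables do not carry over. Pictures are saved under pics/ and viewed, at most 10 in all, crops included, and the job is handed in when it is done.

Besides the shell and the picture viewer there is one more tool, called after ">>>" as name(argument=value, ...) on one line, values as JSON. send_rows: Moves the arm, as the interface text tells. Its arguments: {"type":"object","properties":{"dr":{"type":"array","items":{"type":"array","items":{"type":"number"}}},"xyz":{"type":"array","items":{"type":"array","items":{"type":"number"}}},"jaw":{"type":"array","items":{"type":"number"}}},"required":["dr","xyz","jaw"]}

```bash
mkdir -p pics; ls
python3 - <<'E'
from bench import ctrl
import cv2, numpy as np
np.set_printoptions(precision=4,suppress=True)
o=ctrl.get_obs(); print(o, ctrl.tip_extent)
for n in("scene","top"):
    im=ctrl.camera(n); cv2.imwrite(f"pics/{n}0.png",im[:,:,::-1]); c=ctrl.calibration(n); print(n,c)
E
```

```text
pics
{'time_s': 0.0, 'q': array([-1.5483,  0.1816,  1.608 ,  0.    ,  1.3538, -0.2063]), 'dq': array([ 0.0006,  0.0002, -0.0014, -0.    , -0.0012,  0.0003]), 'joint_efforts': array([ -0.0004, -44.4885, -35.1336,  -0.    ,   0.0091,  -0.    ]), 'eef_pos': array([ 0.1304, -0.5595,  0.2494]), 'eef_rot': array([-0.0009,  0.9935,  0.1141,  0.0001]), 'wrist_force': array([-0.6888, -0.0534,  0.5601]), 'torque': array([-0.066 ,  0.0215, -0.002 ]), 'grasp_force': 0.0, 'opening': 1.003914944684772} 0.019
scene {'camera_matrix': array([[385.3385,   0.    , 319.2428],
       [  0.    , 385.3385, 203.6366],
       [  0.    ,   0.    ,   1.    ]]), 'world_from_camera': array([[-0.0523, -0.8134,  0.5794,  1.1102],
       [ 0.9985, -0.0512,  0.0184, -0.0058],
       [ 0.0147,  0.5795,  0.8148,  0.8896],
       [ 0.    ,  0.    ,  0.    ,  1.    ]])}
top {'camera_matrix': array([[480.7983,   0.    , 322.0749],
       [  0.    , 480.7983, 194.1975],
       [  0.    ,   0.    ,   1.    ]]), 'world_from_camera': array([[-0.0206,  0.9957, -0.0901,  0.4052],
       [-0.9998, -0.0209, -0.0021, -0.0283],
       [-0.004 ,  0.0901,  0.9959,  1.5608],
       [ 0.    ,  0.    ,  0.    ,  1.    ]])}
```

View pics/scene0.png

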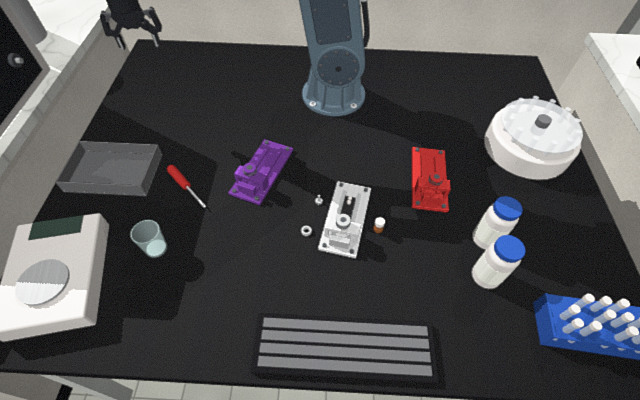

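View pics/top0.png

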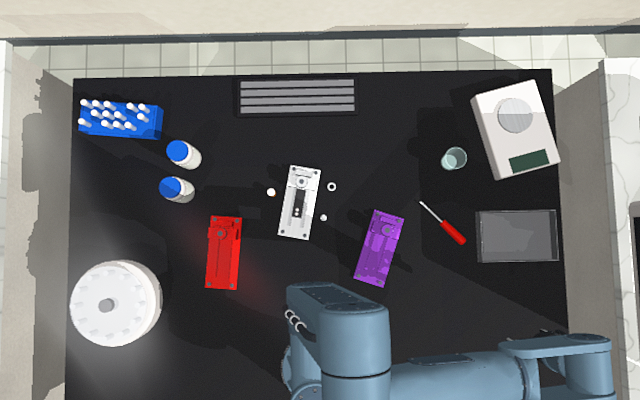

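Look-alikes for the fixture in the top view: red (223,252), purple (379,248) and silver/aluminium (299,203). I choose the silver one, which is at (344,220) in the scene view. The spare screw (323,217), collar (331,187) and vial (271,192) stand around it. Next is a close crop to check this.

Run:
```python
import cv2, numpy as np
a=cv2.imread("pics/top0.png")[155:250,255:350]; b=cv2.imread("pics/scene0.png")[172:267,295:390]
f=lambda i:cv2.resize(i,None,fx=4.2,fy=4.2,interpolation=cv2.INTER_CUBIC)
cv2.imwrite("pics/crop0.png",np.hstack([f(a),f(b)]))
```

```text
(no output)
```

View pics/crop0.png

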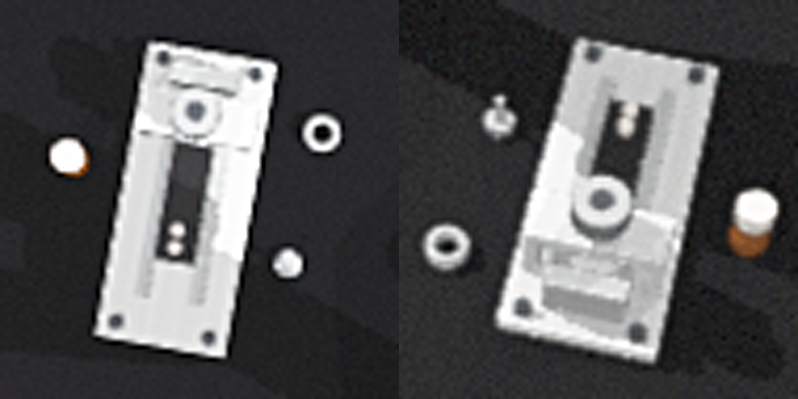

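The crop shows the silver fixture with the screw head at top (301.7,181.4) and scene (343,219.6). The plugs are at the open end, top (297,210–214). The channel points up in the top image, roughly world +x. Now I measure.

```bash
cat > h.py <<'E'
from bench import ctrl
import cv2, numpy as np
from scipy.spatial.transform import Rotation as R
np.set_printoptions(precision=4,suppress=True)
def ray(n,uv):
    c=ctrl.calibration(n);K=c["camera_matrix"];T=c["world_from_camera"]
    d=np.linalg.inv(K)@[uv[0],uv[1],1]; return T[:3,3],T[:3,:3]@[d[0],-d[1],-d[2]]
def onz(n,uv,z):
    o,d=ray(n,uv); return o+d*(z-o[2])/d[2]
def two(a,b):
    (o1,d1),(o2,d2)=ray("top",a),ray("scene",b)
    s=np.linalg.lstsq(np.c_[d1,-d2],o2-o1,rcond=None)[0]
    p,q=o1+d1*s[0],o2+d2*s[1]; return (p+q)/2,np.linalg.norm(p-q)
E
python3 - <<'E'
from h import *
t=cv2.imread("pics/top0.png"); s=cv2.imread("pics/scene0.png")
g=cv2.cvtColor(t,cv2.COLOR_BGR2GRAY); hsv=cv2.cvtColor(t,cv2.COLOR_BGR2HSV)
m=((g>110)&(hsv[...,1]<60)).astype(np.uint8); mm=np.zeros_like(m); mm[160:245,270:325]=m[160:245,270:325]
cs=max(cv2.findContours(mm,0,1)[0],key=cv2.contourArea)
r=cv2.boxPoints(cv2.minAreaRect(cs)); print("rect px",r)
# lower part of plate (open end) at z=.012
P=np.array([onz("top",p,.012)[:2] for p in r]); print(P,np.linalg.norm(np.roll(P,-1,0)-P,axis=1))
def spot(im,x,y,lo,hi,rad):
    g=cv2.cvtColor(im,cv2.COLOR_BGR2GRAY).astype(float)
    yy,xx=np.mgrid[:400,:640]; k=(np.hypot(xx-x,yy-y)<rad)
    w=k*np.clip(g-lo,0,None) if hi is None else k*np.clip(hi-g,0,None)
    return (xx*w).sum()/w.sum(),(yy*w).sum()/w.sum()
a=spot(t,301.7,181.4,0,150,3.5); b=spot(s,342.9,219.6,0,150,4)
print("screw",a,b,onz("top",a,.084),onz("scene",b,.084),two(a,b))
pl=[onz("top",(255+x/4.2,155+y/4.2),.012)[:2] for x,y in((150,42),(278,63),(227,357),(93,335))]
print("hand corners",np.array(pl), np.mean(pl,0))
for a,b in(((178.5,228),(626,106)),((175,248),(624,128))):
    # order: far plug vs near
    print("plug",onz("top",(255+a[0]/4.2,155+a[1]/4.2),.045),onz("scene",(295+(b[0]-399)/4.2,172+b[1]/4.2),.045))
E
```

```text
rect px [[276.92  234.44 ]
 [289.752 163.864]
 [320.904 169.528]
 [308.072 240.104]]
[[ 0.4187  0.1227]
 [ 0.6466  0.0781]
 [ 0.6259 -0.0228]
 [ 0.3985  0.023 ]] [0.2323 0.1031 0.232  0.1017]
screw (np.float64(301.0230414746544), np.float64(181.02073732718895)) (np.float64(342.83780160857907), np.float64(219.26005361930294)) [0.5811 0.0391 0.084 ] [0.5815 0.0373 0.084 ] (array([0.5812, 0.0382, 0.0835]), np.float64(0.0018177188938215505))
hand corners [[ 0.6428  0.075 ]
 [ 0.6243 -0.0237]
 [ 0.3988  0.0198]
 [ 0.4176  0.122 ]] [0.5209 0.0483]
plug [0.4962 0.0535 0.045 ] [0.4832 0.0551 0.045 ]
plug [0.4812 0.0564 0.045 ] [0.5008 0.0539 0.045 ]
```

The fixture's rectangle centre plus 60 mm lands on the two-view screw point within 0.2 mm.

| Item | Measured value |
|---|---|
| Fixture yaw | −0.196 rad |
| Fixture origin | (0.5321, 0.0480) |
| Screw | (0.5812, 0.0382), z 0.0835 |
| Cell centre (fixture x) | about −14 mm |
| Travel to home | about 44 mm |

I close the jaw and travel to a point behind the cell.

>>> send_rows(dr=[[0,0,0],[0,0,0],[0,0,0],[0,0,0],[0,0,0],[0,0,0],[0,0,0],[0,0,0]], xyz=[[2.84,-3.34,0],[5.68,-6.68,0],[8.52,-10.02,0],[11.36,-13.36,0],[14.2,-16.7,0],[17.04,-20.04,0],[19.88,-23.38,0],[22.72,-26.72,0]], jaw=[0,0,0,0,0,0,0,0])

```text
time_s: 1.1
eef_pos: [0.2914, -0.2468, 0.2501]
eef_rot: [-0.0, 0.993, 0.114, 0.0]
wrist_force: [0.9, 0.5, 0.5]
opening: 0.003
grasp_force: 0.0
```

>>> send_rows(dr=[[0,0,0.5],[0,0,1],[0,0,1.5],[0,0,2],[0,0,2.5],[0,0,3],[0,0,3.5],[0,0,4.06]], xyz=[[2.84,-3.34,0],[5.68,-6.68,0],[8.52,-10.02,0],[11.36,-13.36,0],[14.2,-16.7,0],[17.04,-20.04,0],[19.88,-23.38,0],[22.72,-26.71,0]], jaw=[0,0,0,0,0,0,0,0])

```text
time_s: 2.1
eef_pos: [0.4521, 0.0649, 0.2501]
eef_rot: [0.0, 0.995, -0.099, -0.0]
wrist_force: [-0.4, -1.2, 0.8]
opening: 0.001
grasp_force: 0.0
```

>>> send_rows(dr=[[0,0,0],[0,0,0],[0,0,0],[0,0,0],[0,0,0],[0,0,0],[0,0,0],[0,0,0]], xyz=[[0,0.1,3.5],[0,0.1,7],[0,0.1,10.5],[0,0.1,14],[0,0.1,17],[0,0.1,19],[0,0.1,20.2],[0,0.1,20.5]], jaw=[0,0,0,0,0,0,0,0])

```text
time_s: 3.1
eef_pos: [0.4512, 0.0625, 0.0447]
eef_rot: [-0.0, 0.995, -0.098, -0.001]
wrist_force: [0.3, -0.1, 0.8]
opening: -0.002
grasp_force: 0.0
```

Run:
```python
from h import *
f=lambda i:cv2.resize(i[:,:,::-1],None,fx=4.2,fy=4.2,interpolation=cv2.INTER_CUBIC)
cv2.imwrite("pics/crop1.png",np.hstack([f(ctrl.camera("top")[155:250,255:350]),f(ctrl.camera("scene")[172:267,295:390])]))
o=ctrl.get_obs(); print(o["eef_pos"],o["wrist_force"],o["torque"],o["q"])
```

```text
[0.4519 0.0624 0.0455] [ 0.4725 -0.4377 -0.6408] [ 0.0522 -0.0345  0.0572] [-0.124   0.2294  2.0351  0.      0.8768  1.6432]
```

View pics/crop1.png

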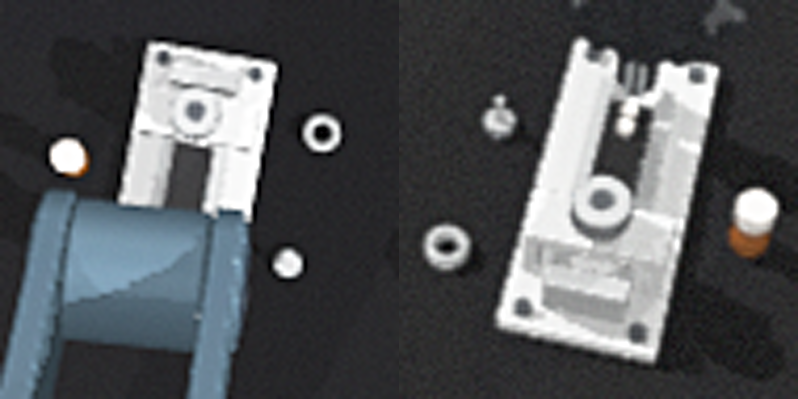

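The fingers stand in the channel just behind the plugs (scene crop about (635,80)) and clear of everything. I push gently.

>>> send_rows(dr=[[0,0,0],[0,0,0],[0,0,0],[0,0,0],[0,0,0],[0,0,0],[0,0,0],[0,0,0]], xyz=[[0.5,-0.1,0],[1.0,-0.1,0],[1.5,-0.1,0],[2.0,-0.1,0],[2.5,-0.1,0],[3.0,-0.1,0],[3.5,-0.1,0],[4.0,-0.1,0]], jaw=[0,0,0,0,0,0,0,0])

```text
time_s: 4.2
eef_pos: [0.4914, 0.0555, 0.0453]
eef_rot: [0.0, 0.995, -0.098, 0.0]
wrist_force: [-2.2, 0.3, 1.2]
opening: -0.001
grasp_force: 0.8
```

>>> send_rows(dr=[[0,0,0],[0,0,0],[0,0,0],[0,0,0],[0,0,0],[0,0,0],[0,0,0],[0,0,0]], xyz=[[0.15,0,0],[0.3,0,0],[0.45,0,0],[0.6,0,0],[0.75,0,0],[0.9,0,0],[0.9,0,0],[0.9,0,0]], jaw=[0,0,0,0,0,0,0,0])

```text
time_s: 5.2
eef_pos: [0.5002, 0.0538, 0.0455]
eef_rot: [0.0, 0.995, -0.098, 0.0]
wrist_force: [0.6, 1.0, 0.7]
opening: -0.0
grasp_force: 0.0
```

Run:
```python
from h import *
f=lambda i:cv2.resize(i[:,:,::-1],None,fx=4.2,fy=4.2,interpolation=cv2.INTER_CUBIC)
cv2.imwrite("pics/crop2.png",np.hstack([f(ctrl.camera("top")[155:250,255:350]),f(ctrl.camera("scene")[172:267,295:390])]))
o=ctrl.get_obs(); print(o["eef_pos"],o["wrist_force"],o["torque"])
```

```text
[0.5001 0.0538 0.0454] [ 0.1385 -0.0505 -0.489 ] [0.0104 0.0436 0.0041]
```

View pics/crop2.png

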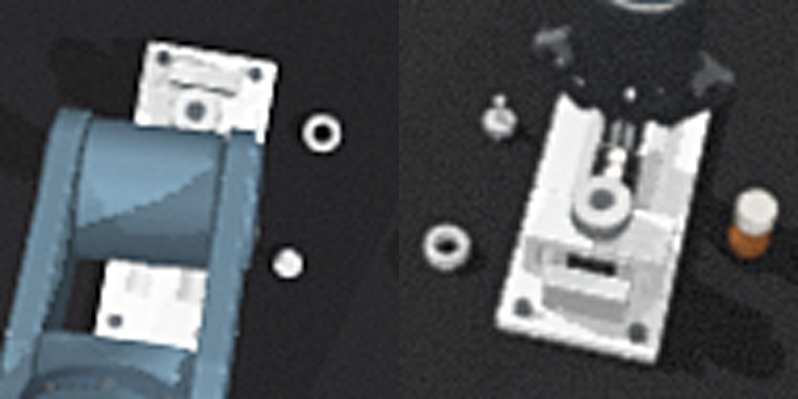

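The cell has followed: the plugs are at scene crop (616,160), and its nose shows beyond the bridge at (590,263). I expect about 6 mm more, so I go slowly.

>>> send_rows(dr=[[0,0,0],[0,0,0],[0,0,0],[0,0,0],[0,0,0],[0,0,0],[0,0,0],[0,0,0]], xyz=[[0.08,0,0],[0.16,0,0],[0.24,0,0],[0.32,0,0],[0.4,0,0],[0.45,0,0],[0.5,0,0],[0.5,0,0]], jaw=[0,0,0,0,0,0,0,0])

```text
time_s: 6.3
eef_pos: [0.5049, 0.0528, 0.0453]
eef_rot: [0.0, 0.995, -0.098, 0.0]
wrist_force: [-1.2, -0.6, 0.3]
opening: 0.001
grasp_force: 0.3
```

>>> send_rows(dr=[[0,0,0],[0,0,0],[0,0,0],[0,0,0],[0,0,0],[0,0,0],[0,0,0],[0,0,0]], xyz=[[0.03,0,0],[0.06,0,0],[0.09,0,0],[0.12,0,0],[0.15,0,0],[0.15,0,0],[0.15,0,0],[0.15,0,0]], jaw=[0,0,0,0,0,0,0,0])

```text
time_s: 7.3
eef_pos: [0.5063, 0.0526, 0.0453]
eef_rot: [0.0, 0.995, -0.098, 0.0]
wrist_force: [-1.7, 0.3, -0.8]
opening: -0.005
grasp_force: 0.3
```

>>> send_rows(dr=[[0,0,0],[0,0,0],[0,0,0],[0,0,0],[0,0,0],[0,0,0],[0,0,0],[0,0,0]], xyz=[[0.03,0,0],[0.06,0,0],[0.09,0,0],[0.12,0,0],[0.15,0,0],[0.15,0,0],[0.15,0,0],[0.15,0,0]], jaw=[0,0,0,0,0,0,0,0])

```text
time_s: 8.3
eef_pos: [0.5066, 0.0525, 0.0451]
eef_rot: [-0.0, 0.995, -0.098, -0.001]
wrist_force: [-6.0, 0.5, 5.0]
opening: -0.002
grasp_force: 3.1
```

Run:
```python
from h import *
o=ctrl.get_obs(); print(o["eef_pos"],o["wrist_force"],o["torque"])
```

```text
[0.5066 0.0525 0.0451] [-6.0381  0.515   4.9725] [ 0.127   0.924  -0.0152]
```

The cell is home: the force rose to 6 N with no further advance, and finger geometry gives TCP x_f = −25.9 mm against an expected −26 mm. I back off and lift.

>>> send_rows(dr=[[0,0,0],[0,0,0],[0,0,0],[0,0,0],[0,0,0],[0,0,0],[0,0,-1.5],[0,0,-3]], xyz=[[-0.4,0,0],[-1.2,0,0],[-2,0,0],[-2,0,-2],[-2,0,-4.5],[-2,0,-7],[-2,0,-9],[-2,0,-10]], jaw=[0,0,0,0,0,0,0,0])

```text
time_s: 9.3
eef_pos: [0.4884, 0.0562, 0.1466]
eef_rot: [0.0, 0.998, 0.061, 0.001]
wrist_force: [0.3, 0.1, -1.4]
opening: -0.0
grasp_force: 0.0
```

```bash
cat >> h.py <<'E'
def rel(target):
    o=ctrl.get_obs(); w,x,y,z=o["eef_rot"]; r=R.from_quat([x,y,z,w])
    X=r.as_matrix()[:,0]
    print("shift cm",r.inv().apply(np.array(target)-o["eef_pos"])*100,"yaw",np.arctan2(X[1],X[0]),"q1,q6",o["q"][[0,5]],"F",o["wrist_force"],"T",o["torque"],"op",o["opening"],"t",o["time_s"])
E
python3 - <<'E'
from h import *
f=lambda i:cv2.resize(i[:,:,::-1],None,fx=4.2,fy=4.2,interpolation=cv2.INTER_CUBIC)
t=ctrl.camera("top"); s=ctrl.camera("scene")
cv2.imwrite("pics/crop3.png",np.hstack([f(t[155:250,255:350]),f(s[172:267,295:390])]))
rel([.5812,.0383,.13])
E
```

```text
shift cm [8.9652 2.871  1.6845] yaw 0.11892539057800926 q1,q6 [-0.1274  1.3245] F [ 0.0194 -0.1871 -0.4989] T [ 0.0073  0.0081 -0.0398] op 0.0012258598295778011 t 9.4
```

View pics/crop3.png

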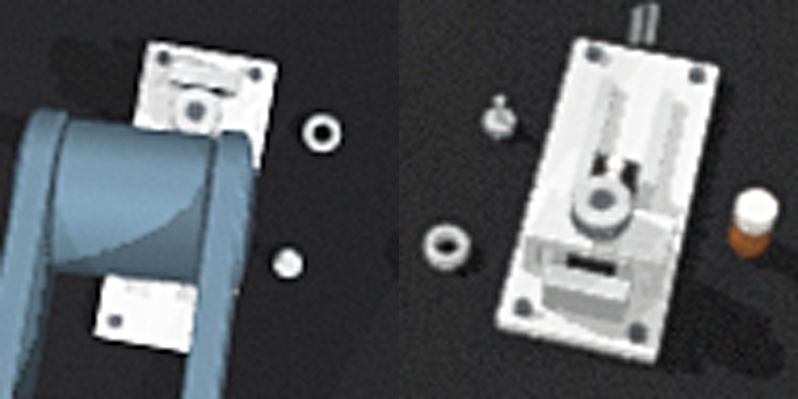

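The plugs are now mostly hidden behind the screw head (scene crop (617,165)), the cell is home and nothing else has moved. I go above the screw and open the jaw.

>>> send_rows(dr=[[0,0,-1.57],[0,0,-3.14],[0,0,-4.71],[0,0,-6.28],[0,0,-7.85],[0,0,-9.4],[0,0,-11],[0,0,-12.6]], xyz=[[1.12,0.36,0],[2.24,0.72,0],[3.36,1.08,0],[4.48,1.44,0],[5.6,1.79,0.3],[6.72,2.15,0.7],[7.85,2.51,1.2],[8.97,2.87,1.7]], jaw=[65,65,65,65,65,65,65,65])

```text
time_s: 10.4
eef_pos: [0.5803, 0.0382, 0.1272]
eef_rot: [-0.0, 0.752, 0.659, -0.0]
wrist_force: [0.4, -0.2, 0.1]
opening: 0.645
grasp_force: 0.0
```

Run:
```python
from h import *
ctrl.camera("top"); rel([.5812,.0383,.078])
```

```text
shift cm [0.0482 0.0021 4.871 ] yaw 1.4452167266222298 q1,q6 [-0.1387 -0.013 ] F [-0.5417 -0.1958 -0.1179] T [-0.0674  0.0312  0.0139] op 0.6538289228927991 t 10.45
```

>>> send_rows(dr=[[0,0,0],[0,0,0],[0,0,0],[0,0,0],[0,0,0],[0,0,0],[0,0,0],[0,0,0]], xyz=[[0.05,0,0.8],[0.05,0,1.8],[0.05,0,2.8],[0.05,0,3.6],[0.05,0,4.2],[0.05,0,4.6],[0.05,0,4.87],[0.05,0,4.87]], jaw=[65,65,65,65,65,65,65,65])

```text
time_s: 11.45
eef_pos: [0.5806, 0.0387, 0.0795]
eef_rot: [-0.0, 0.753, 0.658, -0.0]
wrist_force: [-0.7, 0.3, -0.2]
opening: 0.647
grasp_force: 0.0
```

```bash
cat >> h.py <<'E'
def feel(n=6,target=(.5812,.0383,.078)):
    F=[];T=[]
    for _ in range(n):
        ctrl.camera("top"); o=ctrl.get_obs(); F.append(o["wrist_force"]);T.append(o["torque"])
    print("meanF",np.mean(F,0),"meanT",np.mean(T,0),"sd",np.std(T,0),"grip",o["grasp_force"]); rel(target)
E
python3 - <<'E'
from h import *
feel(6)
f=lambda i:cv2.resize(i[:,:,::-1],None,fx=4.2,fy=4.2,interpolation=cv2.INTER_CUBIC)
cv2.imwrite("pics/crop4.png",f(ctrl.camera("scene")[172:267,295:390]))
E
```

```text
meanF [-0.1876  0.159   0.2694] meanT [-0.0208 -0.0106  0.0299] sd [0.0166 0.0163 0.0195] grip 0.0
shift cm [-0.033   0.0495  0.1815] yaw 1.4372565673437316 q1,q6 [-0.1373 -0.0037] F [-0.2824  0.9956  0.9477] T [ 0.0037 -0.0019  0.0288] op 0.6502159141252831 t 11.75
```

View pics/crop4.png

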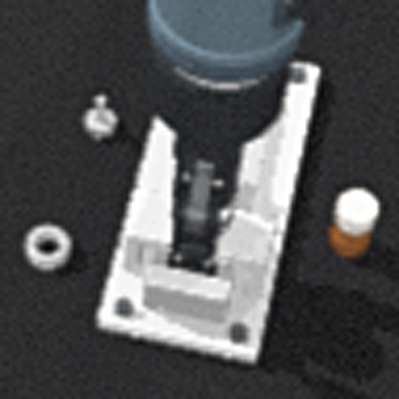

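The gripper straddles the head cleanly along the channel. I close.

>>> send_rows(dr=[[0,0,0],[0,0,0],[0,0,0],[0,0,0],[0,0,0],[0,0,0],[0,0,0],[0,0,0]], xyz=[[0,0,0],[0,0,0],[0,0,0],[0,0,0],[0,0,0],[0,0,0],[0,0,0],[0,0,0]], jaw=[20,20,20,20,20,20,20,20])

```text
time_s: 12.8
eef_pos: [0.5812, 0.0386, 0.0801]
eef_rot: [0.001, 0.753, 0.658, 0.0]
wrist_force: [1.0, -0.1, 5.6]
opening: 0.396
grasp_force: 59.6
```

```bash
sed -i 's/T.append(o\["torque"\])/T.append([*o["torque"],o["joint_efforts"][5],o["q"][5]])/' h.py
python3 - <<'E'
from h import *
feel(8)
E
```

```text
meanF [ 1.7088 -0.2483  5.2775] meanT [-0.02   -0.2346 -0.0122 -0.0107 -0.0037] sd [0.0252 0.0111 0.024  0.     0.    ] grip 59.6450811624527
shift cm [-0.0345  0.0063  0.2093] yaw 1.4372344862337045 q1,q6 [-0.1373 -0.0037] F [ 1.1299 -0.3921  5.2179] T [-0.0592 -0.2127 -0.0159] op 0.3985560346941863 t 13.2
```

The q6 joint effort is noise-free, so it makes a good feel signal. I make a first free turn of about 1.1 rad, which is below the earliest seat.

>>> send_rows(dr=[[0,0,1.3],[0,0,2.6],[0,0,3.9],[0,0,5.2],[0,0,6.5],[0,0,7.8],[0,0,9.1],[0,0,10.4]], xyz=[[0,0,0],[0,0,0],[0,0,0],[0,0,0],[0,0,0],[0,0,0],[0,0,0],[0,0,0]], jaw=[20,20,20,20,20,20,20,20])

```text
time_s: 14.2
eef_pos: [0.5816, 0.0383, 0.0801]
eef_rot: [0.0, 0.985, 0.171, 0.001]
wrist_force: [2.9, -1.9, 3.7]
opening: 0.4
grasp_force: 59.7
```

Run:
```python
from h import *
o=ctrl.get_obs();print(o["joint_efforts"][5],o["torque"],o["q"][5])
feel(8)
o=ctrl.get_obs();print(o["joint_efforts"][5],o["torque"],o["q"][5])
```

```text
-1.4164552465081215 [-0.211  -0.4847  0.0005] 1.0897800332671803
meanF [ 4.3291 -1.8659  4.5046] meanT [-0.3069 -0.7023  0.0097  0.1527  1.0849] sd [0.0448 0.0878 0.046  0.4263 0.004 ] grip 59.74459111690521
shift cm [-0.0368 -0.0056  0.2128] yaw 0.3501613582418128 q1,q6 [-0.1375  1.0833] F [ 4.6136 -2.5228  5.4534] T [-0.3569 -0.7724  0.098 ] op 0.4012038763396104 t 14.6
0.02623859967570752 [-0.3569 -0.7724  0.098 ] 1.0833235462083861
```

>>> send_rows(dr=[[0,0,0.3],[0,0,0.6],[0,0,0.9],[0,0,1.2],[0,0,1.5],[0,0,1.75],[0,0,1.75],[0,0,1.75]], xyz=[[0,0,0],[0,0,0],[0,0,0],[0,0,0],[0,0,0],[0,0,0],[0,0,0],[0,0,0]], jaw=[20,20,20,20,20,20,20,20])

```text
time_s: 15.6
eef_pos: [0.5816, 0.0383, 0.0801]
eef_rot: [0.0, 0.997, 0.083, 0.001]
wrist_force: [3.9, -2.2, 4.1]
opening: 0.402
grasp_force: 59.8
```

Run:
```python
from h import *
feel(5)
o=ctrl.get_obs();print(o["joint_efforts"][5],o["q"][5])
```

```text
meanF [ 4.7243 -2.8409  4.0784] meanT [-0.425  -0.7852 -0.0129 -0.0281  1.2667] sd [0.0373 0.0109 0.0109 0.0002 0.    ] grip 59.75407540798187
shift cm [-0.0334 -0.0077  0.2106] yaw 0.1667276062349868 q1,q6 [-0.1376  1.2667] F [ 4.5214 -3.3528  4.6134] T [-0.3764 -0.7987  0.0086] op 0.40023099087411274 t 15.85
-0.028214495396241546 1.2666729707360427
```

>>> send_rows(dr=[[0,0,0.3],[0,0,0.6],[0,0,0.9],[0,0,1.2],[0,0,1.5],[0,0,1.75],[0,0,1.75],[0,0,1.75]], xyz=[[0,0,0],[0,0,0],[0,0,0],[0,0,0],[0,0,0],[0,0,0],[0,0,0],[0,0,0]], jaw=[20,20,20,20,20,20,20,20])

```text
time_s: 16.85
eef_pos: [0.5816, 0.0382, 0.0801]
eef_rot: [0.0, 1.0, -0.008, 0.001]
wrist_force: [5.6, -3.7, 4.4]
opening: 0.4
grasp_force: 59.8
```

Run:
```python
from h import *
feel(5)
o=ctrl.get_obs();print(o["joint_efforts"][5],o["q"][5])
```

```text
meanF [ 5.1074 -3.3781  4.474 ] meanT [-0.4514 -0.7911 -0.0432 -0.0284  1.45  ] sd [0.0426 0.0331 0.0223 0.0002 0.    ] grip 59.75621223449707
shift cm [-0.0371 -0.0089  0.2102] yaw -0.016518099971046463 q1,q6 [-0.1377  1.4499] F [ 4.8995 -3.0718  4.6942] T [-0.4013 -0.7358 -0.0728] op 0.3960214672703785 t 17.1
-0.028471924597397447 1.4499376042625538
```

Not seated yet at 1.45 rad, since the held effort is unchanged. I release, swing back and regrasp.

>>> send_rows(dr=[[0,0,0],[0,0,0],[0,0,0],[0,0,0],[0,0,-1.7],[0,0,-3.4],[0,0,-5.1],[0,0,-6.8]], xyz=[[0,0,0],[0,0,0],[0,0,0],[0,0,0],[0,0,0],[0,0,0],[0,0,0],[0,0,0]], jaw=[65,65,65,65,65,65,65,65])

```text
time_s: 18.1
eef_pos: [0.5804, 0.0388, 0.0795]
eef_rot: [-0.0, 0.939, 0.343, -0.0]
wrist_force: [0.4, 0.8, -0.5]
opening: 0.644
grasp_force: 0.0
```

>>> send_rows(dr=[[0,0,-1.7],[0,0,-3.4],[0,0,-5.1],[0,0,-7],[0,0,-7],[0,0,-7],[0,0,-7],[0,0,-7]], xyz=[[0,0,0],[0,0,0],[0,0,0],[0,0,0],[0,0,0],[0,0,0],[0,0,0],[0,0,0]], jaw=[65,65,65,65,65,65,65,65])

```text
time_s: 19.1
eef_pos: [0.5806, 0.0388, 0.0796]
eef_rot: [-0.0, 0.756, 0.654, -0.0]
wrist_force: [-0.3, 0.2, -1.0]
opening: 0.652
grasp_force: 0.0
```

Run:
```python
from h import *
feel(4,(.5813,.0383,.08))
```

```text
meanF [-0.1631 -0.1564 -0.1389] meanT [ 0.0121  0.0119 -0.0167  0.0105  0.0073] sd [0.0281 0.0336 0.0115 0.0031 0.0002] grip 0.0
shift cm [-0.0317  0.0729 -0.0397] yaw 1.4264453187620827 q1,q6 [-0.1373  0.0071] F [ 0.2282 -0.3478 -0.3006] T [-0.0358 -0.0198 -0.0008] op 0.6478529251206634 t 19.3
```

>>> send_rows(dr=[[0,0,0],[0,0,0],[0,0,0],[0,0,0],[0,0,0],[0,0,0],[0,0,0],[0,0,0]], xyz=[[-0.03,0.08,0],[-0.03,0.08,0],[-0.03,0.08,0],[-0.03,0.08,0],[-0.03,0.08,0],[-0.03,0.08,0],[-0.03,0.08,0],[-0.03,0.08,0]], jaw=[65,20,20,20,20,20,20,20])

```text
time_s: 20.3
eef_pos: [0.5813, 0.0383, 0.0799]
eef_rot: [-0.0, 0.756, 0.654, -0.0]
wrist_force: [-2.9, -0.2, 5.5]
opening: 0.403
grasp_force: 59.5
```

Run:
```python
from h import *
feel(4)
```

```text
meanF [-2.9037  0.006   6.0282] meanT [-0.0184  0.5514 -0.0161 -0.0032  0.0062] sd [0.0235 0.0288 0.0115 0.     0.    ] grip 59.50258433818817
shift cm [-0.0018 -0.0078  0.1926] yaw 1.4267985160308823 q1,q6 [-0.1378  0.0063] F [-3.0161  0.0465  6.036 ] T [-0.0582  0.5493 -0.0302] op 0.4041490660483258 t 20.5
```

>>> send_rows(dr=[[0,0,0.3],[0,0,0.6],[0,0,0.9],[0,0,1.2],[0,0,1.5],[0,0,1.75],[0,0,1.75],[0,0,1.75]], xyz=[[0,0,0],[0,0,0],[0,0,0],[0,0,0],[0,0,0],[0,0,0],[0,0,0],[0,0,0]], jaw=[20,20,20,20,20,20,20,20])

```text
time_s: 21.5
eef_pos: [0.5813, 0.0383, 0.0799]
eef_rot: [-0.0, 0.813, 0.582, -0.0]
wrist_force: [-3.4, 0.1, 4.2]
opening: 0.4
grasp_force: 59.5
```

Run:
```python
from h import *
feel(4)
```

```text
meanF [-3.2007  0.6408  5.4769] meanT [-0.0171  0.4869 -0.035  -0.0297  0.1896] sd [0.0259 0.0129 0.0186 0.     0.    ] grip 59.470476508140564
shift cm [-0.0018 -0.0126  0.1935] yaw 1.243452929825893 q1,q6 [-0.1378  0.1896] F [-2.9784  0.6198  5.9752] T [ 0.0082  0.4865 -0.0412] op 0.3959694403385964 t 21.7
```

Held-still effort reads 0.06 below the running torque: −0.03 when free, 0.00 at the seat. So nipped at 0.18 N m should read about 0.12. I step 0.18 rad at a time, because one step past a free reading cannot overtighten.

>>> send_rows(dr=[[0,0,0.3],[0,0,0.6],[0,0,0.9],[0,0,1.2],[0,0,1.5],[0,0,1.75],[0,0,1.75],[0,0,1.75]], xyz=[[0,0,0],[0,0,0],[0,0,0],[0,0,0],[0,0,0],[0,0,0],[0,0,0],[0,0,0]], jaw=[20,20,20,20,20,20,20,20])

```text
time_s: 22.7
eef_pos: [0.5813, 0.0383, 0.0799]
eef_rot: [0.0, 0.863, 0.506, -0.0]
wrist_force: [-3.0, -0.0, 4.8]
opening: 0.398
grasp_force: 59.4
```

Run:
```python
from h import *
feel(3)
```

```text
meanF [-2.3935 -0.1275  4.697 ] meanT [-0.0271  0.4776 -0.0273 -0.03    0.3728] sd [0.0136 0.0129 0.0129 0.0003 0.    ] grip 59.44860756397247
shift cm [-0.0033 -0.0102  0.1926] yaw 1.0602145901039832 q1,q6 [-0.1378  0.3728] F [-2.8536 -0.4408  4.6395] T [-0.0079  0.4948 -0.0331] op 0.4042544535419855 t 22.85
```

>>> send_rows(dr=[[0,0,0.3],[0,0,0.6],[0,0,0.9],[0,0,1.2],[0,0,1.5],[0,0,1.75],[0,0,1.75],[0,0,1.75]], xyz=[[0,0,0],[0,0,0],[0,0,0],[0,0,0],[0,0,0],[0,0,0],[0,0,0],[0,0,0]], jaw=[20,20,20,20,20,20,20,20])

```text
time_s: 23.85
eef_pos: [0.5814, 0.0383, 0.08]
eef_rot: [0.0, 0.905, 0.425, -0.0]
wrist_force: [-2.9, 0.0, 5.2]
opening: 0.399
grasp_force: 59.4
```

Run:
```python
from h import *
feel(3)
```

```text
meanF [-2.8419  0.0895  4.8411] meanT [-0.0492  0.4326 -0.0212 -0.03    0.5561] sd [0.006  0.03   0.0696 0.0002 0.    ] grip 59.43732976913452
shift cm [-0.0088 -0.0127  0.192 ] yaw 0.8769751190344388 q1,q6 [-0.1378  0.556 ] F [-2.7351 -0.2858  4.7691] T [-0.053   0.3901  0.0063] op 0.4006803966854361 t 24.0
```

>>> send_rows(dr=[[0,0,0.3],[0,0,0.6],[0,0,0.9],[0,0,1.2],[0,0,1.5],[0,0,1.75],[0,0,1.75],[0,0,1.75]], xyz=[[0,0,0],[0,0,0],[0,0,0],[0,0,0],[0,0,0],[0,0,0],[0,0,0],[0,0,0]], jaw=[20,20,20,20,20,20,20,20])

```text
time_s: 25.0
eef_pos: [0.5814, 0.0383, 0.0799]
eef_rot: [0.0, 0.94, 0.34, -0.0]
wrist_force: [-2.8, 0.1, 5.4]
opening: 0.401
grasp_force: 59.4
```

Run:
```python
from h import *
feel(3)
```

```text
meanF [-2.7348 -0.4019  4.9041] meanT [-0.0294  0.4147 -0.0282 -0.0299  0.7393] sd [0.0122 0.0036 0.0271 0.0002 0.    ] grip 59.41555917263031
shift cm [-0.0119 -0.016   0.1945] yaw 0.6936709862776799 q1,q6 [-0.1378  0.7394] F [-2.6761 -0.0946  4.5964] T [-0.0447  0.4155 -0.0642] op 0.397186668896353 t 25.15
```

>>> send_rows(dr=[[0,0,0.3],[0,0,0.6],[0,0,0.9],[0,0,1.2],[0,0,1.5],[0,0,1.75],[0,0,1.75],[0,0,1.75]], xyz=[[0,0,0],[0,0,0],[0,0,0],[0,0,0],[0,0,0],[0,0,0],[0,0,0],[0,0,0]], jaw=[20,20,20,20,20,20,20,20])

```text
time_s: 26.15
eef_pos: [0.5814, 0.0382, 0.0799]
eef_rot: [0.0, 0.968, 0.252, 0.0]
wrist_force: [-1.7, 0.2, 5.0]
opening: 0.399
grasp_force: 59.4
```

Run:
```python
from h import *
feel(3)
```

```text
meanF [-2.7184 -0.3638  5.266 ] meanT [-0.0418  0.4199 -0.0118 -0.0298  0.9226] sd [0.019  0.0275 0.0164 0.0002 0.    ] grip 59.40025806427002
shift cm [-0.0123 -0.0135  0.1929] yaw 0.510494303349263 q1,q6 [-0.1378  0.9226] F [-2.965  -0.6999  5.3091] T [-0.0364  0.4558  0.0008] op 0.3973549763609192 t 26.3
```

>>> send_rows(dr=[[0,0,0.3],[0,0,0.6],[0,0,0.9],[0,0,1.2],[0,0,1.5],[0,0,1.75],[0,0,1.75],[0,0,1.75]], xyz=[[0,0,0],[0,0,0],[0,0,0],[0,0,0],[0,0,0],[0,0,0],[0,0,0],[0,0,0]], jaw=[20,20,20,20,20,20,20,20])

```text
time_s: 27.3
eef_pos: [0.5814, 0.0382, 0.0799]
eef_rot: [0.0, 0.987, 0.163, 0.0]
wrist_force: [-2.7, 0.1, 5.2]
opening: 0.399
grasp_force: 59.4
```

Run:
```python
from h import *
feel(3)
```

```text
meanF [-2.3238 -0.7985  4.7472] meanT [-0.0609  0.4619 -0.0211 -0.0298  1.1058] sd [0.0244 0.0252 0.025  0.0002 0.    ] grip 59.39587891101837
shift cm [-0.0168 -0.0149  0.1949] yaw 0.32718223977092376 q1,q6 [-0.1379  1.1059] F [-2.6678 -0.6553  5.3538] T [-0.0954  0.4907 -0.005 ] op 0.40033994864633626 t 27.45
```

>>> send_rows(dr=[[0,0,0.3],[0,0,0.6],[0,0,0.9],[0,0,1.2],[0,0,1.5],[0,0,1.75],[0,0,1.75],[0,0,1.75]], xyz=[[0,0,0],[0,0,0],[0,0,0],[0,0,0],[0,0,0],[0,0,0],[0,0,0],[0,0,0]], jaw=[20,20,20,20,20,20,20,20])

```text
time_s: 28.45
eef_pos: [0.5814, 0.0382, 0.0799]
eef_rot: [0.0, 0.997, 0.072, 0.0]
wrist_force: [-2.5, -0.4, 5.6]
opening: 0.396
grasp_force: 59.4
```

Run:
```python
from h import *
feel(3)
```

```text
meanF [-2.3593 -0.1804  5.1933] meanT [-0.0784  0.4172  0.0701  0.0515  1.289 ] sd [0.0144 0.0067 0.0227 0.0001 0.    ] grip 59.41931962966919
shift cm [-0.0195 -0.0143  0.1935] yaw 0.1441079542785047 q1,q6 [-0.1379  1.289 ] F [-2.0584 -0.1787  5.2829] T [-0.0823  0.4088  0.1022] op 0.4000011856632992 t 28.6
```

Seated: the held effort jumped from −0.03 to +0.05, which is about 0.11 N m running and about 0.09 rad past the seat. I nip 0.115 rad further to about 0.18 N m.

>>> send_rows(dr=[[0,0,0.2],[0,0,0.4],[0,0,0.6],[0,0,0.8],[0,0,1.0],[0,0,1.1],[0,0,1.1],[0,0,1.1]], xyz=[[0,0,0],[0,0,0],[0,0,0],[0,0,0],[0,0,0],[0,0,0],[0,0,0],[0,0,0]], jaw=[20,20,20,20,20,20,20,20])

```text
time_s: 29.6
eef_pos: [0.5814, 0.0382, 0.0799]
eef_rot: [0.0, 1.0, 0.015, 0.0]
wrist_force: [-2.5, -0.5, 5.9]
opening: 0.399
grasp_force: 59.4
```

Run:
```python
from h import *
feel(4)
```

```text
meanF [-2.9396 -0.8233  4.9634] meanT [-0.1152  0.424   0.1196  0.1207  1.4041] sd [0.0246 0.0197 0.0121 0.0001 0.    ] grip 59.41768527030945
shift cm [-0.0216 -0.0147  0.1951] yaw 0.029113701655503334 q1,q6 [-0.1378  1.404 ] F [-2.5249 -1.1251  5.1306] T [-0.1079  0.3999  0.127 ] op 0.4003092000833633 t 29.8
```

The held effort is 0.121, so the running torque is about 0.18 N m. The slope of 0.6 N m/rad is as stated. I let go, rise and check.

>>> send_rows(dr=[[0,0,0],[0,0,0],[0,0,0],[0,0,0],[0,0,0],[0,0,0],[0,0,0],[0,0,0]], xyz=[[0,0,0],[0,0,0],[0,0,0],[0,0,0],[0,0,0],[0,0,-0.5],[0,0,-1.5],[0,0,-3]], jaw=[65,65,65,65,65,65,65,65])

```text
time_s: 30.8
eef_pos: [0.5813, 0.0383, 0.1104]
eef_rot: [-0.0, 1.0, 0.014, -0.0]
wrist_force: [-0.2, 0.4, -0.2]
opening: 0.653
grasp_force: 0.0
```

>>> send_rows(dr=[[0,0,0],[0,0,0],[0,0,0],[0,0,0],[0,0,0],[0,0,0],[0,0,0],[0,0,0]], xyz=[[0,0,-2.5],[0,0,-5],[0,0,-7.5],[-3,0,-10],[-6,0,-11],[-9,0,-11],[-12,0,-11],[-13,0,-11]], jaw=[65,65,65,65,65,65,65,65])

```text
time_s: 31.8
eef_pos: [0.4505, 0.0347, 0.2206]
eef_rot: [0.0, 1.0, 0.014, 0.001]
wrist_force: [-0.1, -0.1, -0.0]
opening: 0.651
grasp_force: 0.0
```

Run:
```python
from h import *
f=lambda i:cv2.resize(i[:,:,::-1],None,fx=4.2,fy=4.2,interpolation=cv2.INTER_CUBIC)
t=ctrl.camera("top"); s=ctrl.camera("scene")
cv2.imwrite("pics/crop5.png",np.hstack([f(t[155:250,255:350]),f(s[172:267,295:390])]))
o=ctrl.get_obs(); print(o["eef_pos"],o["wrist_force"],o["time_s"])
```

```text
[0.4514 0.0345 0.2205] [-0.0691 -1.1846 -0.1392] 31.9
```

View pics/crop5.png

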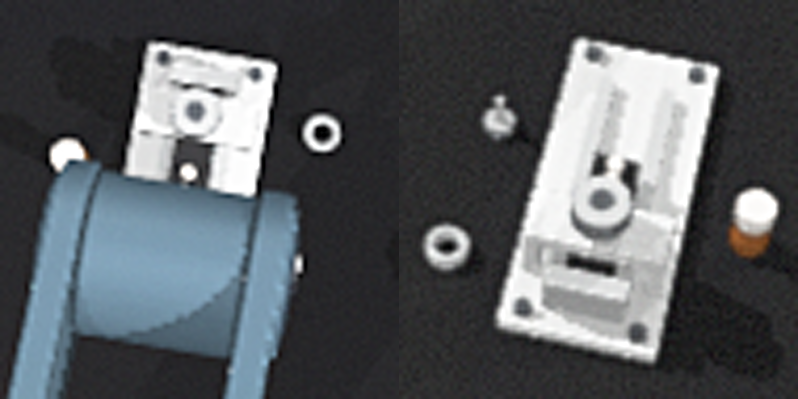

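The scene view is identical to the one taken just after homing: plug at crop (617,165), nose at (590,263). The vial, collar and spare screw have not moved, and the robot is clear. I hand in.

Run:
```python
from h import *
p=onz("top",(255+189/4.2,155+172/4.2),.045)[:2]-[.5321,.0480]; print("plug x_f",p@[.981,-.195],"(home 0.008)")
print(ctrl.hand_in())
```

```text
plug x_f 0.006644071709231826 (home 0.008)
the job is handed in; nothing more can be done
None
```

The job is handed in at about 32 s of the 72 s: the cell is home against the stop, the thumbscrew is nipped up to about 0.18 N m, the robot is clear, and nothing I could see near the fixture was disturbed.

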